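Snap a window retainer home with a sprung pusher

ROBOT

A 6-joint arm with a two-finger parallel gripper is mounted at the origin on a cart in front of the work surface, level with it; the furniture and walls round the work are solid. World frame = base frame: x ahead of the robot, y to its left, z up, the work surface at z = 0. Lengths are in m, angles in rad, forces in N, time in s.
With the tool pointing down it reaches from about 0.225 to 0.875 m from the base axis. Payload 3.4 kg.
Tool frame: the origin (TCP) lies at the very end of the fingers, on their centre line; the grasp point (between the pads) lies 19 mm behind it; z points along the fingers, x is the direction in which the jaws open and shut, and the axes are right-handed (so a half turn about z gives the same grasp; the last joint's range is limited). The gripper opens to 85 mm and grips with 20 to 120 N. Pads are 22 mm wide; open, the fingers measure 114 mm over their backs; the gripper's body (76 mm by 85 mm) begins 54 mm behind the grasp point. The pads swing forward as they close: fully open they stand 13 mm farther back than shut.
Start: joints at [1.017, 0.276, 1.505, -0, 1.361, -0.121], TCP at [0.241, 0.522, 0.231] pointing down, gripper open.
Joint ranges: [-2.89, 2.89], [-0.75, 2.08], [0.22, 2.7], [-1.18, 4.32], [0.11, 2.71], [-2.7, 2.7]. Speed limits (rad/s): [2.57, 2.57, 3.14, 3.14, 3.14, 3.14].

INTERFACE

Orientations are given as a unit quaternion [w, x, y, z].
In Python, from rig import manip gives the robot as it stands.
- The arm moves only by the tool send_rows, never from a script. Its argument "increments" is a list of rows, each a list of 5 numbers: the opening, from 0 (shut) to 1 (fully open), then the shift along the tool's x, y, z in m, then the turn about the tool's z in rad. A call has 1 to 8 rows; each row shifts and turns the commanded pose from where the row before left it, along the tool's axes as they then stand; what a row does not reach is not made up. A row lasts 1/8 s, in which the tool goes at most 62.5 mm and 10.7 degrees, less where a joint would pass 70% of its speed; a pose out of reach is approached as far as the arm can. A call is refused whole if a number of a shift passes 0.0625 or a number of a turn 0.188, either way. A call with a gripper value outside its range is refused whole. The fingers move at their own pace and stop on an object; "squeeze" is the grip in N (left out, the last holds). Time passes only in rows, so rows that do not move let the fingers close. It gives the time, the measured TCP pose, the force and the opening at its end, in the units of the state.
- manip.get_state(): the state, without advancing time (a new reading comes with each control period).
- manip.get_image(name): name is "side" or "top"; returns the picture (384x512x3 uint8, red, green, blue); there is no depth.
- manip.calibration(name): a dict with "fx", "fy", "cx", "cy" (pixels), "distortion" ([k1, k2, p1, p2, k3] as OpenCV has them; the pictures are not rectified), "camera_from_world" (4x4, takes a point from world to camera coordinates). Camera axes: x right, y up, looking along -z (the intrinsics and any distortion apply to the point x, -y, -z); pixel columns grow to the right and rows downward; lengths in m; the calibration is good to about 2 mm. A picture is of the moment at which its call begins. calibration takes no time and is no camera call.
- manip.sign_off(): hands the job in, once; it reports no verdict.
The state is a dict: "clock": time; "qpos": joint angles; "qd": joint speeds; "effort": joint torques, N m; "position": TCP position; "ee_rot": TCP orientation; "contact_force": force on the tool from outside, world axes, zero at the start; "moment": the same for the moment, N m; "width": finger opening in m.
Only numpy, scipy, OpenCV 4.12 (cv2) and the standard library are available. Lean on these libraries where they do the work, as an engineer would, in place of code of your own. Each camera call takes 0.05 s, during which the arm holds its last target.

TASK

A round window retainer lies loose in the well of the specimen stand. Take the pusher out of its socket, press the retainer straight down with the pusher's foot until it snaps in under all three catches, gently enough that the sprung foot is never driven in to its stop, and then put the pusher back upright in its socket. Leave everything else standing where it is.

Things in the scene. Friction and masses are not known exactly. Their poses are not given: they have to be found in the camera images.
- stand: specimen stand, fixed: dark round steel foot 110 mm across; origin at the centre of its underside, z up. On the same axis it carries an aluminium head 66 mm across (86 mm over three dark catch housings) with a round well 42 mm across, open at the top. The head's height is set differently each time and not measured: the well's mouth is 82 to 122 mm above the bench
- pin (a joint): brass contact pin in the middle of the floor of the stand's well, m pressed down: 0 free (start), 0.0026 to 0.0034 when the retainer is home under the catches, 0.0044 and more at the seat; pushes up with 1.6 to 4 N. The retainer is a loose steel disc 40 mm across, 8 mm thick, tapered below, 120 g; its top starts about 9 mm below the mouth and is 19 mm below it when home
- catch_0 (a joint): first of three sprung catches round the well, m pushed outward: 0 = nose out (start, and again above the home retainer), about 0.0025 while its edge passes. The retainer starts on the noses; pushing it past them takes 8 to 16 N; as it snaps under them, 4 to 6 mm down, the force falls suddenly; about 1 mm below home it meets a firm seat and the force rises again
- catch_1 (a joint): second catch, same meaning
- catch_2 (a joint): third catch, same meaning
- pusher_grip (a point): pusher: upright round aluminium rod handle 22 mm across with a black round foot 28 mm across, 110 mm tall in all, 200 g, standing loose in its socket; this point is on its axis in the handle, 72 mm above the foot's underside (38 mm below the top); z is its axis, up. The plain handle runs from 26 to 106 mm above the foot's underside
- pusher_foot (a joint): the pusher's sprung foot, m pushed up into the handle: 0 = fully out, 0.005 = at its stop; it begins to move at 3 N and yields 1 mm per 5 N (0.0042 is 24 N)
- socket: grey round socket fixed to the bench: 80 mm flange, cup 52 to 56 mm across and 34 mm tall with a bore 36 mm across, bore floor 6 mm above the bench; origin at the centre of its underside, z up. The pusher stands in it upright on its foot
- dropper_mid (a point): dropper bottle with red teat, 30 mm across, 86 mm tall, loose bystander; point on its axis 40 mm above the bench
- vial_mid (a point): slim clear bottle with white cap, 31 mm across, 114 mm tall, loose bystander; point on its axis 40 mm above the bench
- small_beaker_mid (a point): small beaker with grey filling, 60 mm across, 81 mm tall, loose bystander; point on its axis 40 mm above the bench
Mind the look-alikes: they are no part of the job. Leave any blue look-alike of the part that bears pusher_grip alone. What is shaped like the socket but blue is not meant.

How it is judged:
By the outcome, as a careful person would: the job done as asked, in the order asked, and still so for the second after the job is handed in, with the robot touching nothing.
It also fails if it takes over 51 s, if anything falls off the work surface, if the arm or the gripper's body presses on something with over 40 N, if the wrist force passes 120 N, or if a joint passes its speed limit or range.

## Working session

There is one attempt and no reset: what is moved stays moved. The work goes in short steps, Python scripts to look and compute and a tool call to move; the robot and the scene stay as the last step left them, time stands still between calls to the robot, and variables do not carry over. Pictures are saved under pics/ and viewed, and the job is handed in when it is done.

Besides the shell and the picture viewer there is one more tool, called by a JSON object that holds its "api" and its "payload". send_rows: Moves the arm, as the interface text tells. Its arguments: {"type":"object","properties":{"increments":{"type":"array","items":{"type":"array","items":{"type":"number"}}},"squeeze":{"type":"number"}},"required":["increments"]}

```bash
mkdir -p pics; cat > h.py <<'E'
import numpy as np, cv2
from rig import manip
def snap(n,f):
    im=manip.get_image(n); cv2.imwrite('pics/'+f+'.png',im[:,:,::-1]); return im
def proj(n,P):
    c=manip.calibration(n); M=np.array(c['camera_from_world']); P=np.atleast_2d(P)
    X=P@M[:3,:3].T+M[:3,3]; X=X*[1,-1,-1]
    K=np.array([[c['fx'],0,c['cx']],[0,c['fy'],c['cy']],[0,0,1]])
    return cv2.projectPoints(X,np.zeros(3),np.zeros(3),K,np.array(c['distortion'],float))[0][:,0]
def ray(n,uv):
    c=manip.calibration(n); M=np.array(c['camera_from_world'])
    K=np.array([[c['fx'],0,c['cx']],[0,c['fy'],c['cy']],[0,0,1]])
    p=cv2.undistortPoints(np.array([[uv]],float),K,np.array(c['distortion'],float))[0,0]
    d=M[:3,:3].T@np.array([p[0],-p[1],-1]); o=-M[:3,:3].T@M[:3,3]; return o,d
def atz(n,uv,z):
    o,d=ray(n,uv); return o+d*(z-o[2])/d[2]
def tri(uvs,uvt):
    o1,d1=ray('side',uvs);o2,d2=ray('top',uvt)
    A=np.c_[d1,-d2];s=np.linalg.lstsq(A,o2-o1,rcond=None)[0]
    a=o1+d1*s[0];b=o2+d2*s[1];return (a+b)/2,np.linalg.norm(a-b)
E
python3 - <<'E'
from h import *
snap('side','s0');snap('top','t0')
print(manip.get_state())
for n in('side','top'):
    c=manip.calibration(n);M=np.array(c['camera_from_world']);print(n,c['fx'],c['distortion'],-M[:3,:3].T@M[:3,3],M[:3,:3].round(2).tolist())
E
```

```text
{'clock': 0.1, 'qpos': array([ 1.01697410e+00,  2.76548946e-01,  1.50598933e+00,  2.69731073e-05,
        1.36072947e+00, -1.21038208e-01]), 'qd': array([ 0.00128752, -0.00037218, -0.00303983, -0.00050392, -0.00164034,
       -0.00079118]), 'effort': array([ 4.95359782e-04, -4.17699909e+01, -2.46405941e+01, -1.92490515e-04,
        5.86004215e-03,  5.08200372e-06]), 'position': array([0.24092221, 0.52157637, 0.23052328]), 'ee_rot': array([ 3.50883166e-04,  8.42438097e-01,  5.38792493e-01, -7.60615109e-04]), 'contact_force': array([ 1.32137219,  0.116462  , -0.0896333 ]), 'moment': array([-0.00882436,  0.04547599, -0.04753761]), 'width': 0.08546117710612006}
side 367.3006133715595 [0.0256638 0.        0.        0.        0.       ] [ 0.33341888 -0.71485331  0.64987871] [[0.96, -0.29, -0.0], [0.18, 0.61, 0.77], [-0.22, -0.74, 0.64]]
top 376.93817815461756 [0.01682329 0.         0.         0.         0.        ] [ 0.43187527 -0.07715144  0.94425923] [[-0.0, -1.0, 0.02], [0.99, -0.0, 0.13], [-0.13, 0.02, 0.99]]
```

View pics/s0.png

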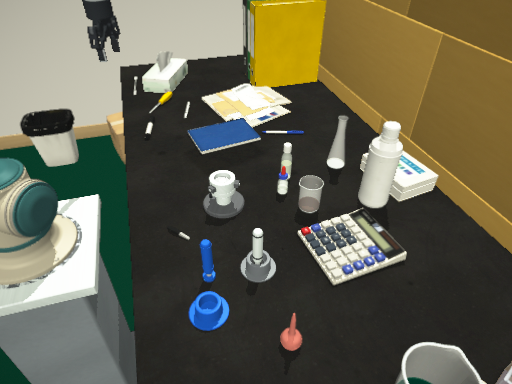

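View pics/t0.png

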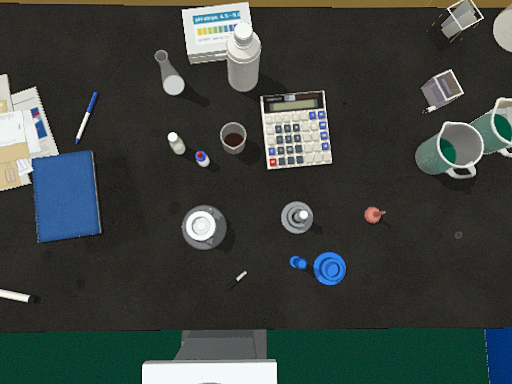

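The grey handle standing in the grey socket (side ~(258,255), top ~(298,217)) fits the pusher. The blue rod (208,260) and blue socket (208,312) are the look-alikes. The stand is at side (223,195), top (204,227). I'll check this in enlarged crops.

```bash
python3 - <<'E'
import cv2,numpy as np
s=cv2.imread('pics/s0.png');t=cv2.imread('pics/t0.png')
cv2.imwrite('pics/sc.png',cv2.resize(s[160:290,180:310],None,fx=4.6,fy=4.6,interpolation=cv2.INTER_CUBIC))
cv2.imwrite('pics/tc.png',cv2.resize(t[195:255,175:325],None,fx=5,fy=5,interpolation=cv2.INTER_CUBIC))
E
```

```text
(no output)
```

View pics/sc.png

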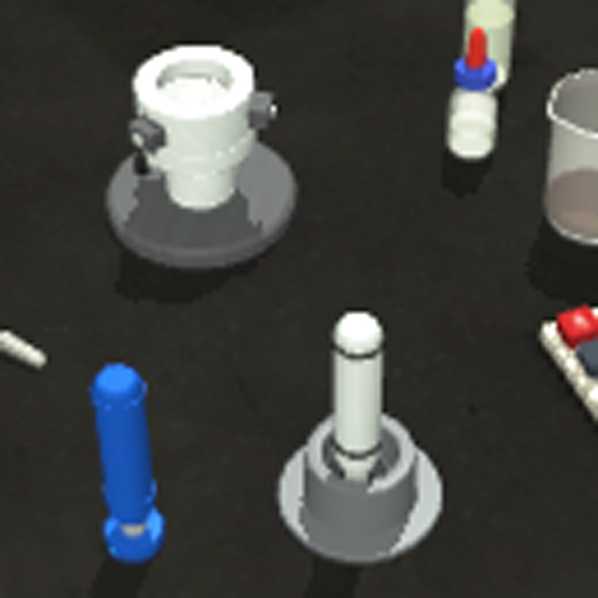

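View pics/tc.png

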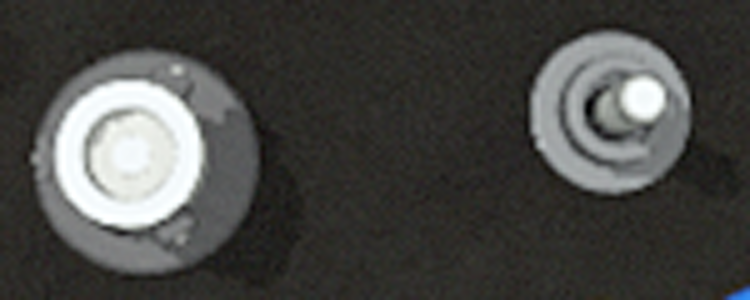

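```bash
python3 - <<'E'
from h import *
T=lambda x,y:((x+.5)/5-.5+175,(y+.5)/5-.5+195)
S=lambda x,y:((x+.5)/4.6-.5+180,(y+.5)/4.6-.5+160)
print('rim',tri(S(194,84),T(129,154)), 'mouth',tri(S(194,83),T(131,153)))
print('foot top z~.008',atz('top',T(147,161),.006))
print('socket flange',atz('top',T(611,112),.004))
print('cup top', atz('top',T(613,110),.04) )
print('pusher top',tri(S(358,325),T(643,99)),atz('top',T(643,99),.112))
# overlay residual circles
def circ(c,r,z,n=60):
    a=np.linspace(0,2*np.pi,n,endpoint=False);return np.c_[c[0]+r*np.cos(a),c[1]+r*np.sin(a),np.full(n,z)]
for r,z in((.033,.10),):
    for n in('top','side'):
        p=proj(n,circ(tri(S(194,84),T(129,154))[0],r,tri(S(194,84),T(129,154))[0][2]));print(n,p.min(0),p.max(0))
print(T(53,78),T(205,230),S(133,45),S(255,122))
E
```

```text
rim (array([0.47171882, 0.01652252, 0.08794681]), np.float64(0.0019495342606105756)) mouth (array([0.47183656, 0.01551487, 0.08937683]), np.float64(0.0024796511345422686))
foot top z~.008 [0.47310773 0.01638467 0.006     ]
socket flange [ 0.49712944 -0.21476442  0.004     ]
cup top [ 0.49559287 -0.21047962  0.04      ]
pusher top (array([ 0.49444254, -0.2125055 ,  0.11599622]), np.float64(0.0012931208788529776)) [ 0.49538278 -0.21329832  0.112     ]
top [185.65386632 211.256462  ] [214.96317233 240.5507126 ]
side [209.05303857 170.14404144] [235.21864149 185.95031336]
(185.2, 210.2) (215.6, 240.6) (208.52173913043478, 169.3913043478261) (235.04347826086956, 186.1304347826087)
```

```bash
cat > ov.py <<'E'
from h import *
def circ(c,r,z,n=120):
    a=np.linspace(0,2*np.pi,n,endpoint=False);return np.c_[c[0]+r*np.cos(a),c[1]+r*np.sin(a),np.full(n,z)]
def ov(f,n,box,k,circs,out):
    im=cv2.imread('pics/'+f+'.png');x0,y0,x1,y1=box
    c=cv2.resize(im[y0:y1,x0:x1],None,fx=k,fy=k,interpolation=cv2.INTER_CUBIC)
    for (cc,r,z,col) in circs:
        p=(proj(n,circ(cc,r,z))-[x0,y0]+.5)*k-.5
        cv2.polylines(c,[np.round(p*8).astype(int)],True,col,1,cv2.LINE_AA,3)
    cv2.imwrite('pics/'+out+'.png',c)
E
python3 - <<'E'
from ov import *
st=(.472,.0163);so=(.496,-.213);pu=(.495,-.2128)
R,G,B,Y=(0,0,255),(0,255,0),(255,100,0),(0,255,255)
C=[(st,.055,.006,R),(st,.033,.089,G),(st,.021,.089,B),(so,.040,.004,R),(so,.026,.034,G),(so,.018,.034,B),(pu,.011,.112,Y),(pu,.011,.032,Y)]
ov('s0','side',(180,160,310,290),6,C,'so1');
ov('t0','top',(175,190,325,260),5,C,'to1')
E
python3 - <<'E'
import cv2,numpy as np
a=cv2.imread('pics/so1.png');cv2.imwrite('pics/so1b.png',a[:600])
cv2.imwrite('pics/so1b.png',cv2.resize(a,(600,600)))
E
```

```text
(no output)
```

View pics/so1b.png

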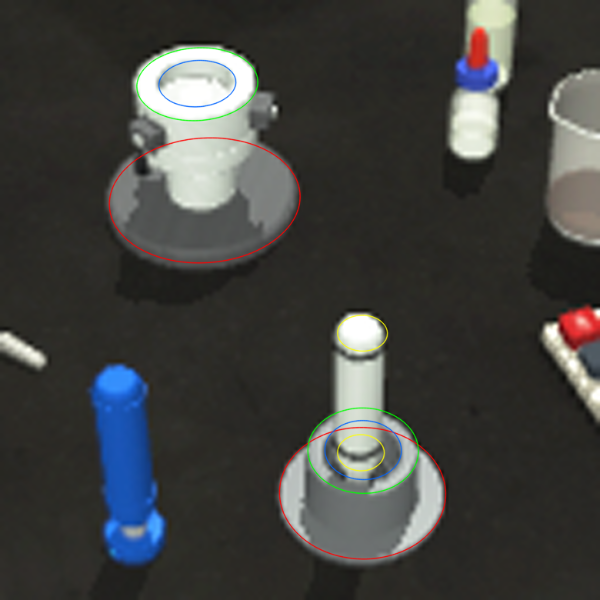

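View pics/to1.png

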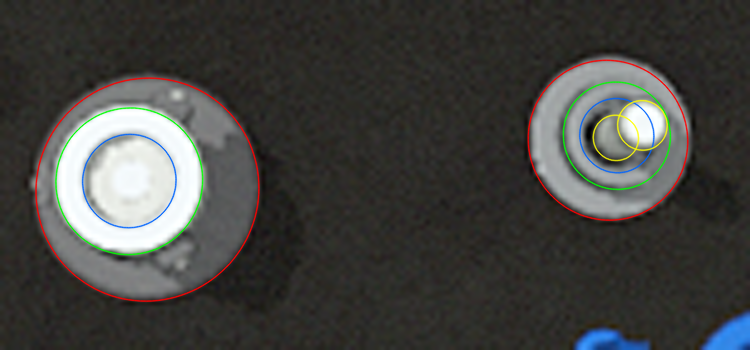

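{"api": "send_rows", "payload": {"increments": [[1,0,0,0,-0.1443],[1,0,0,0,-0.1443],[1,0,0,0,-0.1444]], "squeeze": 60}}

```text
clock: 0.48
position: [0.241, 0.5217, 0.2308]
ee_rot: [0.0, 0.705, 0.709, -0.001]
contact_force: [0.0, 0.5, 0.9]
width: 0.0856
```

The overlays fit both views to about 1 mm. The stand is at (0.472, 0.016) with its mouth at ~0.089, and the socket and pusher are at (0.496, -0.213). Now moving above the pusher.

{"api": "send_rows", "payload": {"increments": [[1,-0.0525,0.0181,0,0],[1,-0.0525,0.0181,0,0],[1,-0.0525,0.0181,0,0],[1,-0.0525,0.0181,0,0],[1,-0.0525,0.0181,0,0],[1,-0.0525,0.0181,0,0],[1,-0.0525,0.0181,0,0],[1,-0.0525,0.0181,0,0]]}}

```text
clock: 1.48
position: [0.3862, 0.1003, 0.2312]
ee_rot: [0.0, 0.707, 0.707, 0.0]
contact_force: [-0.3, 0.5, 0.9]
width: 0.0851
```

{"api": "send_rows", "payload": {"increments": [[1,-0.0525,0.0181,0,0],[1,-0.0525,0.0181,0,0],[1,-0.0525,0.0181,0,0],[1,-0.0525,0.0181,0,0],[1,-0.0525,0.0181,0,0],[1,-0.0525,0.0181,0,0],[1,0,0,0,0],[1,0,0,0,0]]}}

```text
clock: 2.48
position: [0.494, -0.2123, 0.2306]
ee_rot: [-0.001, 0.707, 0.707, 0.0]
contact_force: [0.2, -0.0, 0.4]
width: 0.0852
```

{"api": "send_rows", "payload": {"increments": [[1,-0.0007,0.0013,0.03,0],[1,0,0,0.03,0],[1,0,0,0.03,0],[1,0,0,0.03,0],[1,0,0,0.03,0],[1,0,0,0.0215,0],[1,0,0,0,0],[1,0,0,0,0]]}}

```text
clock: 3.48
position: [0.4965, -0.213, 0.0608]
ee_rot: [0.001, 0.707, 0.708, 0.0]
contact_force: [0.5, 0.4, -0.5]
width: 0.0851
```

```bash
python3 - <<'E'
from h import *
snap('side','s1');snap('top','t1')
s=cv2.imread('pics/s1.png')[140:290,180:330];t=cv2.imread('pics/t1.png')[170:320,220:370]
cv2.imwrite('pics/g1.png',cv2.resize(np.hstack([s,t]),(800,400),interpolation=cv2.INTER_CUBIC))
E
```

```text
(no output)
```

View pics/g1.png

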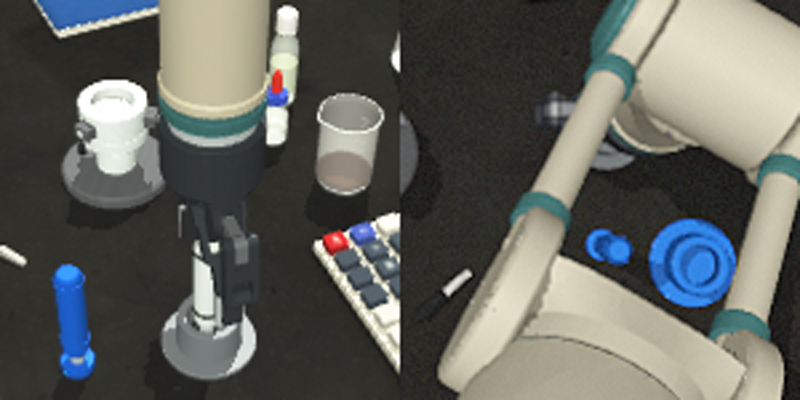

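The fingers straddle the handle, with the near finger in front of it in the side view. Closing.

{"api": "send_rows", "payload": {"increments": [[0,0,0,0,0],[0,0,0,0,0],[0,0,0,0,0],[0,0,0,0,0],[0,0,0,0,0],[0,0,0,0,0],[0,0,0,0,0]], "squeeze": 80}}

```text
clock: 4.45
position: [0.4961, -0.2135, 0.0599]
ee_rot: [-0.0, 0.707, 0.707, 0.0]
contact_force: [-0.7, 1.1, 2.3]
width: 0.0204
```

```bash
python3 - <<'E'
from h import *
print(manip.get_state())
snap('side','s2')
s=cv2.imread('pics/s2.png')[180:290,210:310]
cv2.imwrite('pics/g2.png',cv2.resize(s,None,fx=5,fy=5,interpolation=cv2.INTER_CUBIC))
E
```

```text
{'clock': 4.45, 'qpos': array([-5.35511488e-01,  3.77092827e-01,  1.82693330e+00,  2.84693922e-04,
        9.37567543e-01, -2.10662572e+00]), 'qd': array([ 0.00099174,  0.00012382, -0.00042131, -0.00022665, -0.00155992,
        0.00109242]), 'effort': array([-4.52504978e-01, -4.04735506e+01, -1.84486663e+01, -2.16379124e-01,
       -2.90135806e-01,  9.63491300e-03]), 'position': array([ 0.4960615 , -0.21354122,  0.05988047]), 'ee_rot': array([-2.88533229e-05,  7.07053941e-01,  7.07159608e-01,  1.11063238e-04]), 'contact_force': array([-0.7089881 ,  1.06373605,  2.26991418]), 'moment': array([0.16966722, 0.04628668, 0.00324963]), 'width': 0.02035159837504586}
```

View pics/g2.png

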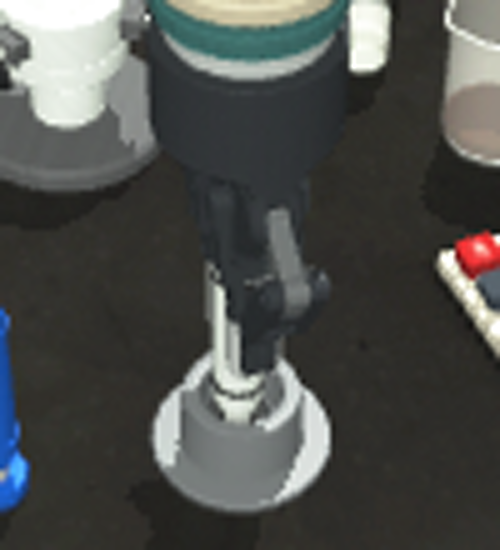

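{"api": "send_rows", "payload": {"increments": [[0,0,0,-0.01,0],[0,0,0,-0.02,0],[0,0,0,-0.025,0],[0,0,0,-0.025,0],[0,0,0,-0.025,0],[0,0,0,-0.025,0],[0,0,0,0,0],[0,0,0,0,0]]}}

```text
clock: 5.5
position: [0.4953, -0.2133, 0.1888]
ee_rot: [-0.001, 0.707, 0.707, -0.0]
contact_force: [-1.0, 0.4, -2.8]
width: 0.0201
```

```bash
python3 - <<'E'
from h import *
s=manip.get_state();print(s['position'],s['contact_force'],s['moment'],s['width'])
snap('side','s3')
s=cv2.imread('pics/s3.png')[140:290,180:330]
cv2.imwrite('pics/g3.png',cv2.resize(s,None,fx=4,fy=4,interpolation=cv2.INTER_CUBIC))
E
```

```text
[ 0.49527889 -0.21331064  0.18876906] [-0.95132129  0.40839675 -2.84397496] [0.01812409 0.00682108 0.01283198] 0.020079938117695057
```

View pics/g3.png

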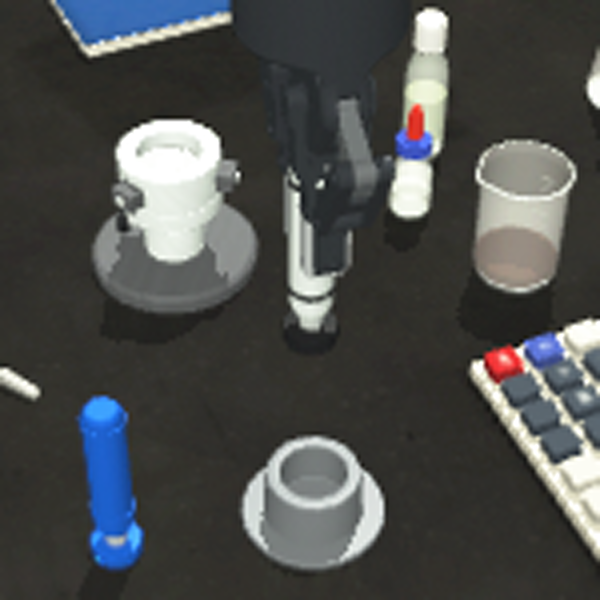

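```bash
python3 - <<'E'
from ov import *
p=(.4953,-.2133)
ov('s3','side',(230,190,290,235),10,[(p,.014,.135,(0,0,255)),(p,.014,.147,(0,255,0)),(p,.011,.161,(0,255,255))],'o3')
E
```

```text
(no output)
```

View pics/o3.png

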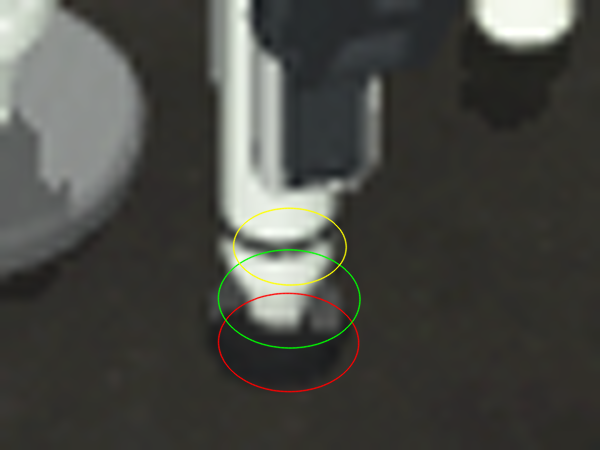

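{"api": "send_rows", "payload": {"increments": [[0,0.02,-0.002,0,0],[0,0.04,-0.004,0,0],[0,0.04,-0.004,0,0],[0,0.04,-0.004,0,0],[0,0.04,-0.004,0,0],[0,0.03,-0.003,0,0],[0,0.0195,-0.0025,0,0],[0,0,0,0,0]]}}

```text
clock: 6.55
position: [0.471, 0.018, 0.1891]
ee_rot: [-0.001, 0.706, 0.708, -0.0]
contact_force: [-1.4, -0.5, -2.1]
width: 0.0202
```

```bash
python3 - <<'E'
from ov import *
snap('side','s4');snap('top','t4')
s=manip.get_state();print(s['position'],s['ee_rot'])
p=(s['position'][0],s['position'][1]);st=(.472,.0163)
R,G,B,Y=(0,0,255),(0,255,0),(255,100,0),(0,255,255)
C=[(p,.014,.135,R),(p,.011,.161,Y),(st,.033,.089,G),(st,.021,.089,B)]
ov('s4','side',(195,140,255,200),10,C,'o4')
ov('t4','top',(150,170,270,270),6,C,'o4t')
E
```

```text
[0.47190469 0.01621594 0.18937053] [-2.46758727e-04  7.06640105e-01  7.07572994e-01 -3.98767834e-04]
```

View pics/o4.png

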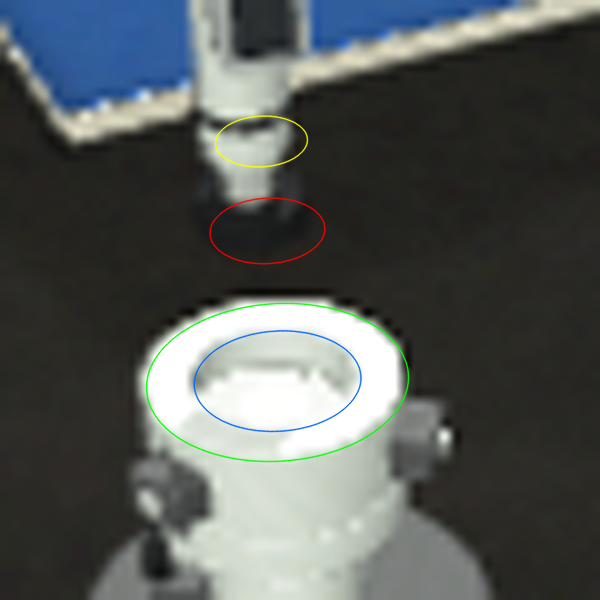

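View pics/o4t.png

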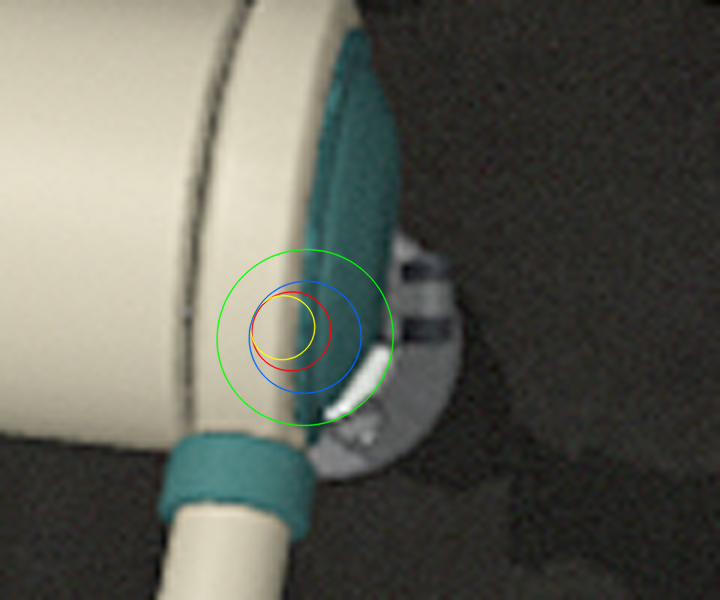

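```bash
python3 - <<'E'
from ov import *
im=cv2.imread('pics/s4.png').astype(float)
c=cv2.resize(im[140:190,200:245],None,fx=12,fy=12,interpolation=cv2.INTER_CUBIC)
c=255*(np.clip(c,0,255)/255)**.45
p=(.4719,.0162)
for d,col in ((0,(0,0,255)),(-.003,(0,255,0))):
  for r,z in((.014,.135),(.011,.161)):
    q=(proj('side',circ((p[0]+d,p[1]),r,z))-[200,140]+.5)*12-.5
    cv2.polylines(c,[np.round(q*8).astype(int)],True,col,1,cv2.LINE_AA,3)
cv2.imwrite('pics/o5.png',c)
E
```

```text
[ WARN:0@0.615] global loadsave.cpp:1063 imwrite_ Unsupported depth image for selected encoder is fallbacked to CV_8U.
```

View pics/o5.png

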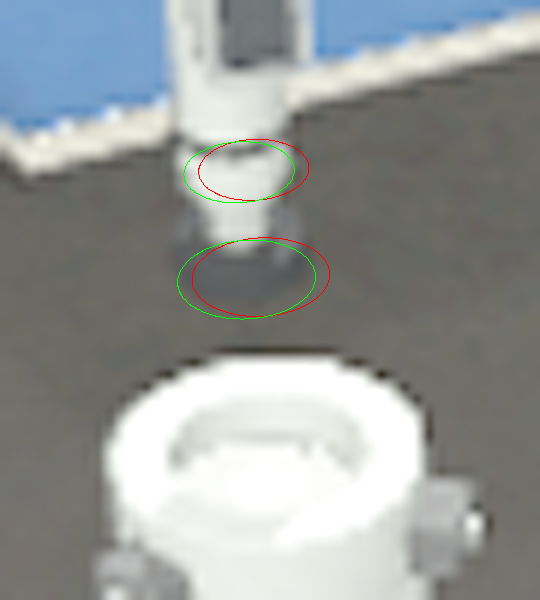

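{"api": "send_rows", "payload": {"increments": [[0,0,0.002,0.01,0],[0,0,0,0.015,0],[0,0,0,0.015,0],[0,0,0,0.005,0],[0,0,0,0,0],[0,0,0,0,0]]}}

```text
clock: 7.4
position: [0.4749, 0.0157, 0.1451]
ee_rot: [0.0, 0.707, 0.707, 0.0]
contact_force: [0.3, -0.5, -2.0]
width: 0.02
```

```bash
python3 - <<'E'
from ov import *
snap('side','s6')
s=manip.get_state();print(s['position'],s['contact_force'],s['moment'])
im=cv2.imread('pics/s6.png').astype(float)
c=cv2.resize(im[150:200,200:245],None,fx=12,fy=12,interpolation=cv2.INTER_CUBIC)
c=255*(np.clip(c,0,255)/255)**1.3
cv2.imwrite('pics/o6.png',c.astype(np.uint8))
E
```

```text
[0.47499519 0.0157393  0.14526421] [-0.16299177 -0.32213014 -1.98531898] [0.00139717 0.00767266 0.00442841]
```

View pics/o6.png

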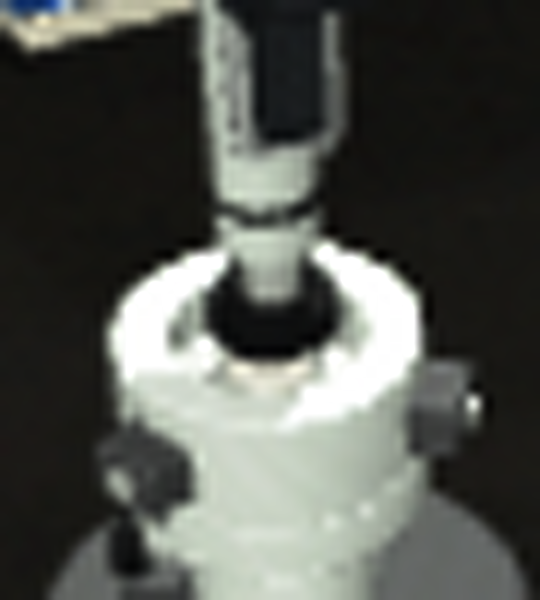

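{"api": "send_rows", "payload": {"increments": [[0,-0.0007,-0.001,0.002,0],[0,0,0,0.003,0],[0,0,0,0.002,0],[0,0,0,0.001,0],[0,0,0,0,0]]}}

```text
clock: 8.07
position: [0.4735, 0.0152, 0.1367]
ee_rot: [-0.0, 0.707, 0.707, -0.0]
contact_force: [0.2, 0.3, -1.4]
width: 0.0198
```

{"api": "send_rows", "payload": {"increments": [[0,0,0,0.001,0],[0,0,0,0,0]]}}

```text
clock: 8.32
position: [0.4735, 0.0152, 0.1358]
ee_rot: [-0.0, 0.707, 0.707, 0.0]
contact_force: [-0.3, 0.1, -2.5]
width: 0.0203
```

{"api": "send_rows", "payload": {"increments": [[0,0,0,0.001,0],[0,0,0,0,0]]}}

```text
clock: 8.57
position: [0.4734, 0.0152, 0.1347]
ee_rot: [-0.0, 0.707, 0.707, 0.0]
contact_force: [-0.9, 0.1, -1.8]
width: 0.0202
```

{"api": "send_rows", "payload": {"increments": [[0,0,0,0.001,0],[0,0,0,0,0]]}}

```text
clock: 8.82
position: [0.4735, 0.0152, 0.1338]
ee_rot: [-0.0, 0.707, 0.707, 0.0]
contact_force: [0.3, -0.7, -2.3]
width: 0.0201
```

{"api": "send_rows", "payload": {"increments": [[0,0,0,0.001,0],[0,0,0,0,0]]}}

```text
clock: 9.07
position: [0.4736, 0.0151, 0.1332]
ee_rot: [0.0, 0.707, 0.707, 0.0]
contact_force: [-1.1, 0.3, 2.9]
width: 0.02
```

Contact at TCP z ≈ 0.1335 (predicted 0.134). I'll keep pressing in small steps, watching force.

{"api": "send_rows", "payload": {"increments": [[0,0,0,0.001,0],[0,0,0,0,0]]}}

```text
clock: 9.32
position: [0.4738, 0.0152, 0.1324]
ee_rot: [0.0, 0.707, 0.707, 0.0]
contact_force: [-1.1, -0.4, 5.3]
width: 0.0204
```

{"api": "send_rows", "payload": {"increments": [[0,0,0,0.001,0],[0,0,0,0,0]]}}

```text
clock: 9.57
position: [0.474, 0.0151, 0.1315]
ee_rot: [0.001, 0.707, 0.707, 0.0]
contact_force: [-1.0, -0.6, 5.7]
width: 0.0201
```

{"api": "send_rows", "payload": {"increments": [[0,0,0,0.0007,0],[0,0,0,0,0]]}}

```text
clock: 9.82
position: [0.474, 0.0151, 0.1309]
ee_rot: [0.001, 0.707, 0.707, 0.001]
contact_force: [-0.9, 0.2, 6.7]
width: 0.0203
```

{"api": "send_rows", "payload": {"increments": [[0,0,0,0.001,0],[0,0,0,0,0]]}}

```text
clock: 10.07
position: [0.4741, 0.0151, 0.1299]
ee_rot: [0.001, 0.707, 0.707, 0.001]
contact_force: [-0.5, 0.1, 5.7]
width: 0.0199
```

{"api": "send_rows", "payload": {"increments": [[0,0,0,0.001,0],[0,0,0,0,0]]}}

```text
clock: 10.32
position: [0.4734, 0.0152, 0.1277]
ee_rot: [-0.0, 0.707, 0.707, -0.0]
contact_force: [0.6, -0.7, -2.1]
width: 0.0204
```

{"api": "send_rows", "payload": {"increments": [[0,0,0,0.0007,0],[0,0,0,0,0]]}}

```text
clock: 10.58
position: [0.4731, 0.0152, 0.1269]
ee_rot: [-0.0, 0.707, 0.707, -0.0]
contact_force: [0.2, 1.4, -2.6]
width: 0.0203
```

{"api": "send_rows", "payload": {"increments": [[0,0,0,0.0007,0],[0,0,0,0,0]]}}

```text
clock: 10.82
position: [0.4734, 0.0152, 0.1266]
ee_rot: [-0.0, 0.707, 0.707, -0.0]
contact_force: [-0.2, 0.3, -1.6]
width: 0.0202
```

The sudden force drop came ~5 mm down. I'll continue on down to feel the pin and seat, and make sure all three catches are passed.

{"api": "send_rows", "payload": {"increments": [[0,0,0,0.001,0],[0,0,0,0,0]]}}

```text
clock: 11.08
position: [0.4734, 0.0151, 0.1257]
ee_rot: [0.0, 0.707, 0.707, -0.0]
contact_force: [-0.9, -1.5, -1.2]
width: 0.0201
```

{"api": "send_rows", "payload": {"increments": [[0,0,0,0.001,0],[0,0,0,0,0]]}}

```text
clock: 11.32
position: [0.4735, 0.0151, 0.1248]
ee_rot: [0.0, 0.707, 0.707, 0.0]
contact_force: [-1.4, -0.1, -0.6]
width: 0.0201
```

{"api": "send_rows", "payload": {"increments": [[0,0,0,0.0007,0],[0,0,0,0,0]]}}

```text
clock: 11.58
position: [0.4736, 0.0151, 0.1242]
ee_rot: [0.0, 0.707, 0.707, 0.0]
contact_force: [-1.4, -0.8, 1.2]
width: 0.0201
```

{"api": "send_rows", "payload": {"increments": [[0,0,0,0.0007,0],[0,0,0,0,0]]}}

```text
clock: 11.82
position: [0.4736, 0.0151, 0.1236]
ee_rot: [0.0, 0.707, 0.707, 0.0]
contact_force: [-1.5, -0.8, 4.1]
width: 0.0201
```

{"api": "send_rows", "payload": {"increments": [[0,0,0,0.0007,0],[0,0,0,0,0]]}}

```text
clock: 12.08
position: [0.4736, 0.0151, 0.1232]
ee_rot: [0.0, 0.707, 0.707, 0.0]
contact_force: [-1.6, -0.7, 7.4]
width: 0.02
```

{"api": "send_rows", "payload": {"increments": [[0,0,0,0.0007,0],[0,0,0,0,0]]}}

```text
clock: 12.32
position: [0.4737, 0.0151, 0.1227]
ee_rot: [0.0, 0.707, 0.707, 0.0]
contact_force: [-2.6, 0.1, 8.3]
width: 0.0198
```

{"api": "send_rows", "payload": {"increments": [[0,0,0,0.0007,0],[0,0,0,0,0]]}}

```text
clock: 12.58
position: [0.4737, 0.0151, 0.1223]
ee_rot: [0.0, 0.707, 0.707, 0.0]
contact_force: [-2.7, -0.0, 11.1]
width: 0.0202
```

{"api": "send_rows", "payload": {"increments": [[0,0,0,0.0006,0],[0,0,0,0,0]]}}

```text
clock: 12.82
position: [0.4737, 0.0151, 0.122]
ee_rot: [0.0, 0.707, 0.707, 0.0]
contact_force: [-3.5, -0.9, 12.1]
width: 0.02
```

{"api": "send_rows", "payload": {"increments": [[0,0,0,-0.002,0],[0,0,0,-0.003,0],[0,0,0,-0.01,0],[0,0,0,-0.02,0],[0,0,0,-0.02,0],[0,0,0,-0.01,0],[0,0,0,0,0]]}}

```text
clock: 13.7
position: [0.4739, 0.0152, 0.186]
ee_rot: [0.0, 0.707, 0.707, 0.001]
contact_force: [0.1, 0.4, -1.7]
width: 0.0203
```

{"api": "send_rows", "payload": {"increments": [[0,-0.02,0.002,0,0],[0,-0.04,0.004,0,0],[0,-0.04,0.004,0,0],[0,-0.04,0.004,0,0],[0,-0.04,0.004,0,0],[0,-0.03,0.003,0,0],[0,-0.0185,0.0012,0,0],[0,0,0,0,0]]}}

```text
clock: 14.7
position: [0.4955, -0.2138, 0.1848]
ee_rot: [-0.001, 0.708, 0.707, 0.0]
contact_force: [0.0, 0.4, -2.9]
width: 0.02
```

```bash
python3 - <<'E'
from ov import *
snap('side','s7');snap('top','t7')
s=manip.get_state();print(s['position'],s['contact_force'],s['moment'])
f=lambda n,b,k:cv2.resize(cv2.imread('pics/'+n+'.png')[b[1]:b[3],b[0]:b[2]],None,fx=k,fy=k,interpolation=cv2.INTER_CUBIC)
A=np.hstack([f('s0',(202,160,247,200),8),f('s7',(202,160,247,200),8)])
B=np.hstack([f('t0',(181,207,226,242),8),f('t7',(181,207,226,242),8)])
cv2.imwrite('pics/w7.png',np.vstack([A,B])[:600])
p=s['position'][:2]
ov('s7','side',(225,185,297,285),6,[(p,.014,.132,(0,0,255)),(p,.011,.158,(0,255,255)),((.496,-.213),.018,.034,(255,100,0)),((.496,-.213),.026,.034,(0,255,0))],'o7')
E
```

```text
[ 0.49527083 -0.21214901  0.18508783] [ 0.67613533 -0.51450492 -1.97110381] [0.02500148 0.03759806 0.01041069]
```

View pics/w7.png

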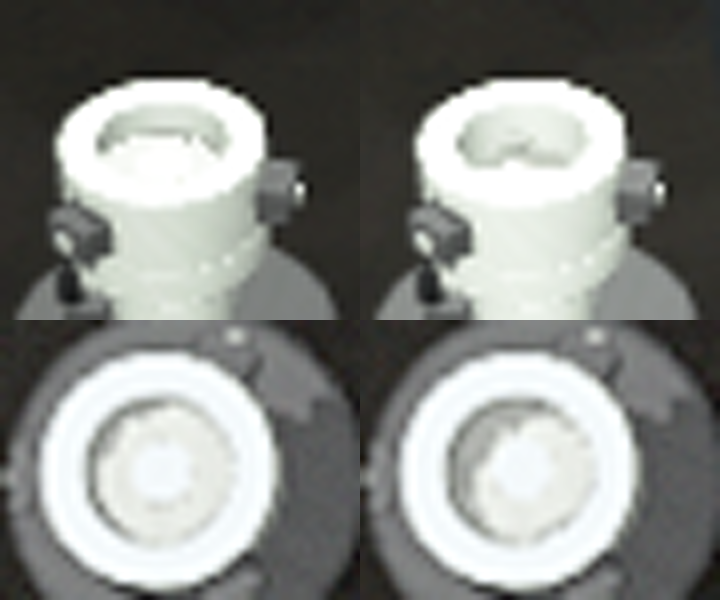

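View pics/o7.png

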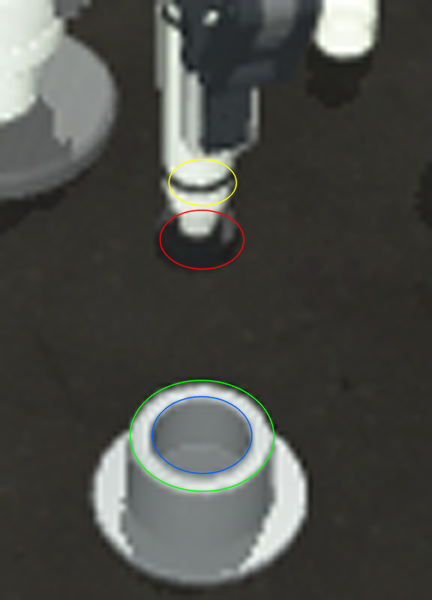

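```bash
python3 - <<'E'
from ov import *
st=(.471,.016)
L=[]
for n,b in(('t7',(188,212,220,244)),('s7',(208,166,240,198))):
    a=cv2.imread('pics/'+n+'.png')[b[1]:b[3],b[0]:b[2]].astype(float)
    a=np.clip((a-110)*255/145,0,255).astype(np.uint8)
    L.append(cv2.resize(a,(400,400),interpolation=cv2.INTER_CUBIC))
cv2.imwrite('pics/w8.png',np.hstack(L))
E
```

```text
(no output)
```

View pics/w8.png

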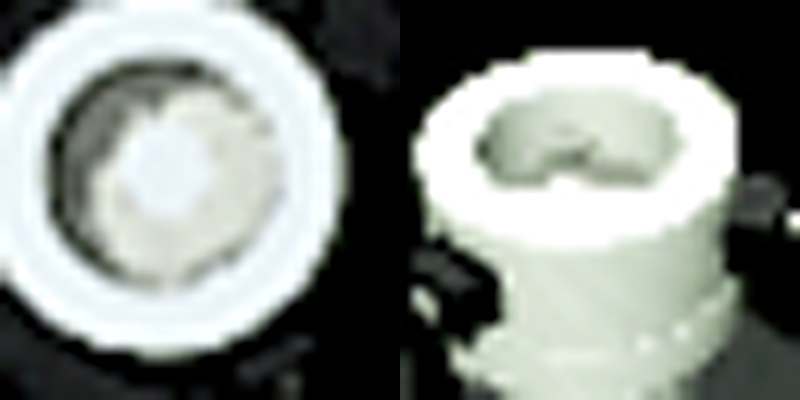

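```bash
python3 - <<'E'
from ov import *
def mk(f,zs,st,m=.089,b=(208,164,240,188)):
    k=12.5
    im=cv2.imread('pics/'+f+'.png')[b[1]:b[3],b[0]:b[2]].astype(float)
    a=np.clip((im-110)*255/145,0,255).astype(np.uint8)
    a=cv2.resize(a,None,fx=k,fy=k,interpolation=cv2.INTER_CUBIC)
    for r,d,col in [(.033,0,(0,0,255)),(.021,0,(0,0,255))]+[(.020,-z,c) for z,c in zip(zs,((0,160,0),(255,0,0)))]:
        q=(proj('side',circ(st,r,m+d))-[b[0],b[1]]+.5)*k-.5
        cv2.polylines(a,[np.round(q*8).astype(int)],True,col,1,cv2.LINE_AA,3)
    return a
st=(.4708,.0172)
cv2.imwrite('pics/w9.png',np.hstack([mk('s0',(.009,.0075),st),mk('s7',(.019,.016),st)]))
E
```

```text
(no output)
```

View pics/w9.png

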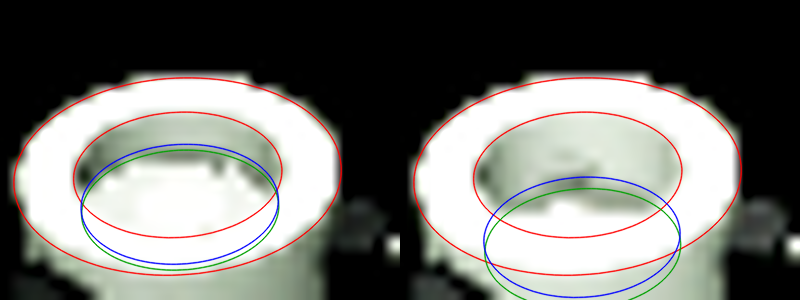

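The retainer has gone ≥10 mm down and is well below the mouth, with a nose showing above it on the far wall. In the side view the foot centre is (≈258, 225) and the socket bore is centred below it to within ~1 mm. Lowering into the socket.

{"api": "send_rows", "payload": {"increments": [[0,0,0.0005,0.02,0],[0,0,0,0.025,0],[0,0,0,0.025,0],[0,0,0,0.015,0],[0,0,0,0,0],[0,0,0,0,0]]}}

```text
clock: 15.55
position: [0.497, -0.2134, 0.1014]
ee_rot: [0.001, 0.707, 0.707, 0.0]
contact_force: [-0.3, -0.4, -1.9]
width: 0.0204
```

```bash
python3 - <<'E'
from ov import *
snap('side','s10')
s=manip.get_state();print(s['position'],s['contact_force'],s['moment'])
p=s['position'][:2];z=s['position'][2]-.0541
ov('s10','side',(235,215,285,285),8,[(p,.014,z,(0,0,255)),((.496,-.213),.018,.034,(255,100,0))],'o10')
E
```

```text
[ 0.49707392 -0.21356391  0.10164356] [ 0.28201058 -0.24553677 -2.6062225 ] [-0.0260866  -0.02112985  0.01920767]
```

View pics/o10.png

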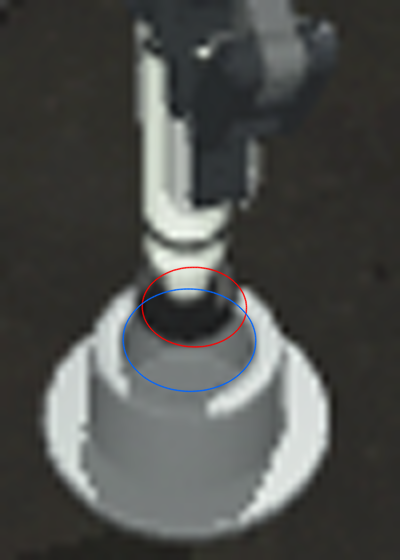

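{"api": "send_rows", "payload": {"increments": [[0,0,0,0.015,0],[0,0,0,0.012,0],[0,0,0,0.008,0],[0,0,0,0.003,0],[0,0,0,0,0]]}}

```text
clock: 16.23
position: [0.4962, -0.2133, 0.0623]
ee_rot: [-0.0, 0.707, 0.707, 0.0]
contact_force: [-0.1, -0.2, -2.2]
width: 0.0203
```

{"api": "send_rows", "payload": {"increments": [[0,0,0,0.0015,0],[0,0,0,0,0]]}}

```text
clock: 16.48
position: [0.4964, -0.2134, 0.0613]
ee_rot: [0.0, 0.707, 0.707, 0.0]
contact_force: [-0.0, -0.5, -1.7]
width: 0.02
```

{"api": "send_rows", "payload": {"increments": [[0,0,0,0.001,0],[0,0,0,0,0]]}}

```text
clock: 16.73
position: [0.4964, -0.2134, 0.0602]
ee_rot: [0.0, 0.707, 0.707, 0.0]
contact_force: [0.0, -0.1, -1.8]
width: 0.0201
```

{"api": "send_rows", "payload": {"increments": [[0,0,0,0.0007,0],[0,0,0,0,0]]}}

```text
clock: 16.98
position: [0.4964, -0.2134, 0.0599]
ee_rot: [0.0, 0.707, 0.707, 0.0]
contact_force: [-0.3, -0.8, 3.4]
width: 0.0204
```

{"api": "send_rows", "payload": {"increments": [[0,0,0,0.0007,0],[0,0,0,0,0]]}}

```text
clock: 17.23
position: [0.4964, -0.2134, 0.0593]
ee_rot: [0.0, 0.707, 0.707, 0.0]
contact_force: [-1.1, 0.4, 6.0]
width: 0.0201
```

{"api": "send_rows", "payload": {"increments": [[0,0,0,0.0005,0],[0,0,0,0,0]]}}

```text
clock: 17.48
position: [0.4965, -0.2134, 0.059]
ee_rot: [0.0, 0.707, 0.707, 0.0]
contact_force: [-1.6, 0.6, 6.8]
width: 0.0201
```

Contact was at z = 0.0600, exactly as at pick-up, so there was no slip. Easing up and releasing.

{"api": "send_rows", "payload": {"increments": [[0,0,0,-0.0013,0],[0,0,0,0,0]]}}

```text
clock: 17.73
position: [0.4964, -0.2134, 0.0597]
ee_rot: [0.0, 0.707, 0.707, 0.0]
contact_force: [-0.8, 1.0, 4.1]
width: 0.0204
```

{"api": "send_rows", "payload": {"increments": [[0.25,0,0,0,0],[0.35,0,0,0,0],[0.5,0,0,0,0],[0.7,0,0,0,0],[1,0,0,0,0],[1,0,0,0,0],[1,0,0,0,0]], "squeeze": 20}}

```text
clock: 18.6
position: [0.4963, -0.2133, 0.0595]
ee_rot: [0.0, 0.707, 0.707, 0.0]
contact_force: [-0.5, 0.1, 0.1]
width: 0.0851
```

{"api": "send_rows", "payload": {"increments": [[1,0,0,-0.01,0],[1,0,0,-0.025,0],[1,0,0,-0.035,0],[1,0,0,-0.04,0],[1,0,0,-0.04,0],[1,0,0,-0.02,0],[1,0,0,0,0]]}}

```text
clock: 19.48
position: [0.4972, -0.2139, 0.2318]
ee_rot: [0.002, 0.707, 0.707, 0.001]
contact_force: [-0.3, -0.9, 0.1]
width: 0.0854
```

{"api": "send_rows", "payload": {"increments": [[1,-0.04,-0.02,0,0],[1,-0.05,-0.02,0,0],[1,-0.05,-0.02,0,0],[1,-0.04,-0.02,0,0],[1,0,0,0,0],[1,0,0,0,0]]}}

```text
clock: 20.23
position: [0.416, -0.3924, 0.2284]
ee_rot: [-0.001, 0.707, 0.707, 0.001]
contact_force: [-1.1, 1.3, 0.2]
width: 0.0853
```

```bash
python3 - <<'E'
from ov import *
snap('side','s11');snap('top','t11')
s=manip.get_state();print(s['clock'],s['position'],s['contact_force'])
f=lambda n,b,k:cv2.resize(cv2.imread('pics/'+n+'.png')[b[1]:b[3],b[0]:b[2]],None,fx=k,fy=k,interpolation=cv2.INTER_CUBIC)
cv2.imwrite('pics/f1.png',np.hstack([f('s11',(180,140,330,290),2.6),f('t11',(170,120,320,270),2.6)]))
L=[]
for n,b in(('t11',(191,214,217,240)),('s11',(208,164,234,190))):
    a=cv2.imread('pics/'+n+'.png')[b[1]:b[3],b[0]:b[2]].astype(float)
    a=np.clip((a-100)*255/140,0,255).astype(np.uint8)
    L.append(cv2.resize(a,(400,400),interpolation=cv2.INTER_CUBIC))
cv2.imwrite('pics/f2.png',np.hstack(L))
E
```

```text
20.325 [ 0.41654186 -0.39198188  0.22898011] [0.71732497 0.44636359 0.14924592]
```

View pics/f1.png

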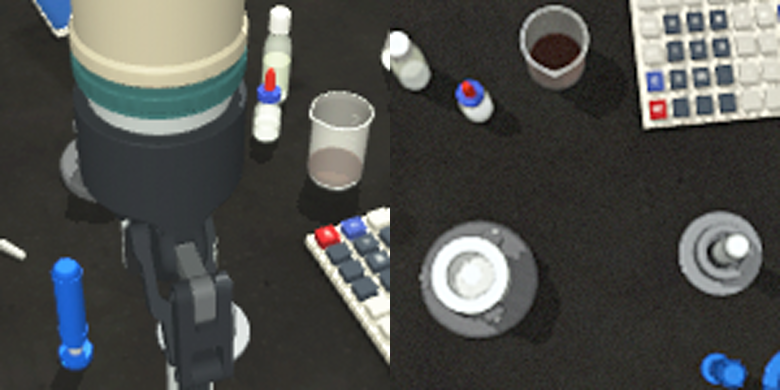

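View pics/f2.png

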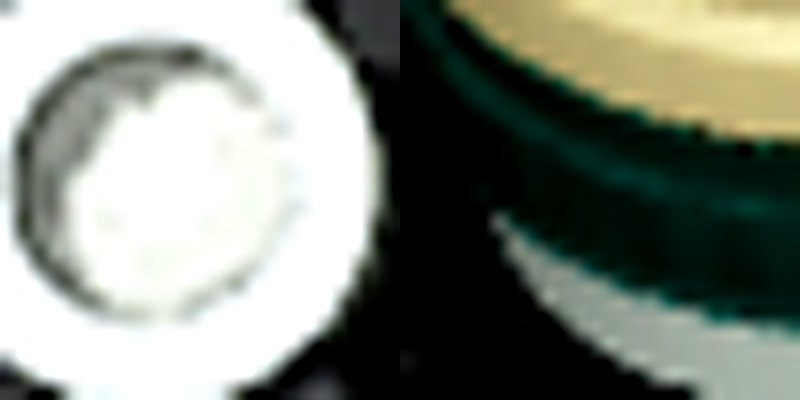

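{"api": "send_rows", "payload": {"increments": [[1,0,-0.03,-0.04,0],[1,0,-0.03,-0.04,0],[1,-0.03,-0.03,-0.03,0],[1,-0.03,-0.03,-0.03,0],[1,-0.03,-0.03,0,0],[1,0,0,0,0],[1,0,0,0,0]]}}

```text
clock: 21.2
position: [0.2815, -0.4756, 0.3675]
ee_rot: [-0.004, 0.715, 0.699, -0.005]
contact_force: [0.6, 0.7, 0.8]
width: 0.0855
```

```bash
python3 - <<'E'
from ov import *
snap('side','s12')
E
```

```text
(no output)
```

View pics/s12.png

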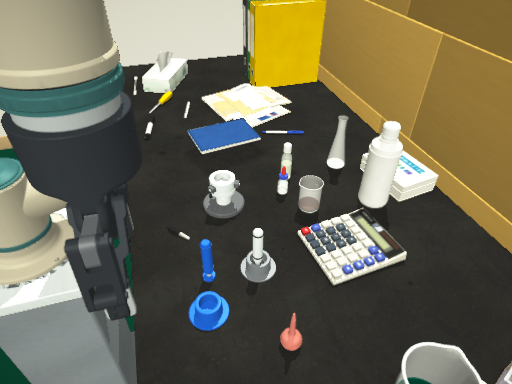

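The pusher stands upright in the grey socket at side (258,250), as at the start. The bystanders and the blue look-alikes haven't moved, and the arm is clear. Handing in.

```bash
python3 - <<'E'
from rig import manip
print(manip.sign_off())
E
```

```text
the job is handed in; nothing more can be done
None
```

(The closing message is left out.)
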